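# Open the service case by its release bar and set out the nested screw pots

## Task

Get the service case ready for a strip-down: press its long release bar down at the middle, so that both ends go down evenly and the lid lets go and rises fully open. Then take the nested screw pots apart and stand each one upright in the well of its own size in the case, setting them down rather than dropping them. Leave the lid open and the other things on the bench where they are.

Things in the scene. Friction and masses are not known exactly. Their poses are not given: they have to be found in the camera images.
- case: Service case on the bench, 190 mm deep (x), 360 mm wide (y): black base, rim 70 mm above the bench, under an orange clamshell lid 64 mm deep. Origin: centre of its underside; +x to its back (lid hinge, 95 mm behind the origin at rim height), -x to its front. A grey insert, flush with the rim under the lid, has three square wells in a row along y, the largest at +y, about 105 mm apart.
- release_bar (a joint): Turning of the release bar about its shaft, which runs along the case's y 48 mm behind the bar: 0 up, 0.27 rad fully down on two rubber stops (bar 12 mm lower); it springs back. Two hooks on it, 120 mm either side of its middle, hold the lid shut; both are clear from about 0.17 rad (bar 8 mm down), which takes about 8 N on the bar; at the stops about 12 N.
- bar_tilt (a joint): How unevenly the bar goes down: 0 level, positive when its +y end is higher; 0.025 rad means that one end is 5 mm lower than the other. The bar gives at whichever end is pressed: 10 N acting 39 mm from its middle give 0.025 rad.
- bar_mid (a point): Middle of the top of the release bar: an aluminium bar 300 mm long (along the case's y), 24 mm deep, 14 mm thick, 150 mm in front of the case's origin, its top 47 mm above the bench; black end caps, and a yellow sleeve 60 mm long on its middle.
- bar_left_end (a point): Top of the bar at its +y end, 150 mm from its middle.
- bar_right_end (a point): Top of the bar at its -y end, 150 mm from its middle.
- case_lid (a joint): Opening of the orange lid about its rear hinge: 0 shut, 1.75 rad fully open, upright behind the case and leaning back a little, top about 260 mm above the bench. Once both hooks are clear it rises by itself on damped spring hinges, in about 2 s, and stays up; meanwhile it sweeps the space above the case.
- well_large (a point): Centre of the floor of the large well of the case: 78 mm square, 22 mm deep, floor 48 mm above the bench, for the large pot.
- well_medium (a point): Centre of the floor of the medium well of the case: 69 mm square, 22 mm deep, floor 48 mm above the bench, for the medium pot.
- well_small (a point): Centre of the floor of the small well of the case: 60 mm square, 22 mm deep, floor 48 mm above the bench, for the small pot.
- pot_large: The large screw pot: dark blue lacquered steel, open top, 62 mm in diameter at the foot, 68 mm at the rim, 52 mm tall, wall 3 mm, floor 4 mm, about 0.1 kg. Origin: centre of its underside; z up through the mouth. It stands on the bench and holds the two others. Nested pots have 1.4 mm of play all round.
- pot_medium: The medium screw pot: off-white lacquered steel, open top, 54 mm in diameter at the foot, 61 mm at the rim, 65 mm tall, wall 3 mm, floor 4 mm, about 0.1 kg. Origin: centre of its underside; z up through the mouth. At first inside the large pot, foot 4 mm above the bench, top 17 mm above the large rim. Nested pots have 1.4 mm of play all round.
- pot_small: The small screw pot: red lacquered steel, open top, 45 mm in diameter at the foot, 54 mm at the rim, 78 mm tall, wall 3 mm, floor 4 mm, about 0.1 kg. Origin: centre of its underside; z up through the mouth. At first inside the medium pot, foot 8 mm above the bench, top 17 mm above the medium rim. Nested pots have 1.4 mm of play all round.
- mat: Flat dark blue anti-static mat (1 mm, 300 by 250 mm) on which the nest stands; nothing needs doing with it. Origin: its centre.
- spray_can: Bystander: a standing aerosol can, white and blue, 52 mm in diameter, 190 mm tall. Origin: centre of its underside.
- solder_reel: Bystander: a green reel standing on its flange, 56 mm in diameter, 42 mm tall. Origin: centre of its underside.
- tape_roll: Bystander: a white roll lying flat, 60 mm outside and 38 mm inside diameter, 25 mm tall. Origin: centre of its underside.
- water_bottle: Bystander: a standing water bottle, 62 mm in diameter, 210 mm tall. Origin: centre of its underside.
- handset: Bystander: a black handheld radio lying on its back, 58 mm (x) by 112 mm (y, plus 20 mm of knobs at +y) by 32 mm. Origin: centre of its underside.
- screwdriver: Bystander: a screwdriver with red handle lying on the bench in front of the bar, 180 mm long, 26 mm thick. Origin: its middle, on the bench; handle to its -x.
- flux_jar: Bystander: a small amber jar with a black lid, 42 mm in diameter, 42 mm tall, standing in front of the bar. Origin: centre of its underside.
There are look-alikes about, which are no part of the job. There is more than one size of the pot_medium; the one meant has the size given above.

How it is judged:
By the outcome, as a careful person would: the job done as asked, in the order asked, and still so for the second after the job is handed in, with the robot touching nothing.
It also fails if it takes over 72 s, if anything falls off the work surface, if the arm or the gripper's body presses on something with over 40 N, if the wrist force passes 120 N, or if a joint passes its speed limit or range.

## Robot

A 6-joint arm with a two-finger parallel gripper is mounted at the origin on the work surface. World frame = base frame: x ahead of the robot, y to its left, z up, the work surface at z = 0. Lengths are in m, angles in rad, forces in N, time in s.
With the tool pointing down it reaches from about 0.4 to 0.825 m from the base axis. Payload 7 kg.
Tool frame: the origin (TCP) lies midway between the tips of the shut fingers; the grasp point (between the pads) lies 19 mm behind it (grip_depth is the distance from the TCP to the grasp point, in m); z points along the fingers, y is the line along which they close (so a half turn about z gives the same grasp; the last joint's range is limited). The gripper opens to 85 mm and grips with 20 to 120 N. Pads are 22 mm wide; open, the fingers measure 114 mm over their backs; the gripper's body (76 mm by 85 mm) begins 54 mm behind the grasp point. The pads swing forward as they close: fully open they stand 13 mm farther back than shut.
Start: joints at [-0.979, 0.359, 0.012, 0, -1.224, -0.288], TCP at [0.202, -0.644, 0.231] pointing down, gripper open.
Joint ranges: [-3.07, 3.07], [-1.43, 2.12], [-1.02, 1.25], [-3.03, 1.67], [-3.05, -0], [-3.03, 3.03]. Speed limits (rad/s): [2.39, 2.39, 3.01, 3.14, 3.14, 3.14].

## Interface

Orientations are given as a unit quaternion [w, x, y, z].
In Python, from rig import * gives the robot as it stands. The module is installed in compiled form; this text tells all that it offers.
- The arm moves only by the tool carry_out, never from a script. Its argument "series" is text: rows parted by semicolons, each of 6 numbers parted by spaces: the shift along the tool's x, y, z in cm, then the turn, a rotation vector about the tool's x, y, z in degrees. A call has 1 to 8 rows; each row shifts and turns the commanded pose from where the row before left it, along the tool's axes as they then stand; what a row does not reach is not made up. A row lasts 1/12 s, in which the tool goes at most 41.7 mm and 7.16 degrees, less where a joint would pass 70% of its speed; a pose out of reach is approached as far as the arm can. A call with a gripper value outside its range is refused whole. "hand" is the closure, from -1 (fully open) to 1 (shut), so that 0 is half open, set as the call begins (left out, the last holds). The fingers move at their own pace and stop on an object; the grip force is fixed at half the most. Time passes only in rows, so rows that do not move let the fingers close. It gives the time, the measured TCP pose, the force, the opening and the grip force at its end, in the units of the state.
- read_state(): the state, without advancing time (a new reading comes with each control period).
- grab_frame(name): name is "scene" or "top"; returns (picture, depth): 400x640x3 uint8, red, green, blue; 400x640 float32, m along the optical axis (not along the pixel's ray), 0 where there is no reading.
- camera_params(name): a dict with "fx", "fy", "cx", "cy" (pixels), "D" ([k1, k2, p1, p2, k3] as OpenCV has them; the pictures are not rectified), "rvec" (rotation vector, rad) and "tvec" (3), from world to camera coordinates, as OpenCV has them. Camera axes: x right, y down, z forward; pixel columns grow to the right and rows downward; lengths in m; the calibration is good to about 2 mm. A picture is of the moment at which its call begins. camera_params takes no time and is no camera call.
- job_done(): hands the job in; it is judged then, once.
Trained networks look in the newest picture that a camera, given by its name, has taken for a name from the list of things; names that differ only in an ending like _2 or _b are one class to them, and where a whole thing is asked for, a point or a joint stands for the part that bears it (a point fixed in the world has none). Each returns a list of dicts, best first, with "p" (0 to 1); they miss things now and then, are a little off and sometimes report something else, mostly with a low value. They report only what shows in the picture. A call takes as long as a camera call. They do not tell look-alikes from the thing itself.
- find_in(camera, label): "centre" ([x, y, z] in m, in world coordinates, good to about 4 mm: the middle of the surface that is visible of it).
- outline_of(camera, label): "pixels" (400x640 bool, what is visible of it).
- mark_of(camera, label): "centre" ([x, y, z] in m, in world coordinates, good to about 4 mm: a listed point, or the origin of a listed thing).
The state is a dict: "clock": time; "qpos": joint angles; "qd": joint speeds; "joint_torque": joint torques, N m; "tcp_pos": TCP position; "tcp_rot": TCP orientation; "wrist_force": force on the tool from outside, world axes, zero at the start; "moment": the same for the moment, N m; "grip_width": opening from 0.0 (shut) to 1.0 (fully open); "finger_force": force on a finger pad.
Only numpy, scipy, OpenCV 4.12 (cv2) and the standard library are available. Lean on these libraries where they do the work, as an engineer would, in place of code of your own. Each camera call takes 0.05 s, during which the arm holds its last target. There are 200 camera calls.

## Working session

There is one attempt and no reset: what is moved stays moved. The work goes in short steps, Python scripts to look and compute and a tool call to move; the robot and the scene stay as the last step left them, time stands still between calls to the robot, and variables do not carry over. Pictures are saved under pics/ and viewed, at most 10 in all, crops included, and the job is handed in when it is done.

Besides the shell and the picture viewer there is one more tool, called as name(argument=value, ...) on one line, values as JSON. carry_out: Moves the arm, as the interface text tells. Its arguments: {"type":"object","properties":{"series":{"type":"string"},"hand":{"type":"number"}},"required":["series"]}

```bash
mkdir -p pics; python3 - <<'E'
from rig import *
import cv2,numpy as np
s=read_state();print(s['clock'],s['tcp_pos'],s['tcp_rot'],s['grip_width'])
ims=[]
for c in("scene","top"):
    p,d=grab_frame(c);cv2.imwrite(f'pics/{c}0.png',p[:,:,::-1]);np.save(c+'d.npy',d)
for c in("top","scene"):
  for l in["case","bar_mid","bar_left_end","bar_right_end","pot_large","pot_medium","pot_small","flux_jar","screwdriver","spray_can","water_bottle","handset"]+(["well_large","solder_reel","tape_roll"] if c=="top" else []):
    print(c,l,[(round(r['p'],2),np.round(r['centre'],3).tolist()) for r in mark_of(c,l) if r['p']>.2])
print(read_state()['clock'])
E
```

```text
0.0 [ 0.20176144 -0.64364218  0.23038411] [-2.01317795e-04 -1.51278679e-01  9.88490812e-01  7.97614632e-04] 1.0018242810702047
top case [(0.88, [0.598, -0.188, -0.004])]
top bar_mid [(0.77, [0.457, -0.161, 0.044])]
top bar_left_end [(0.6, [0.485, -0.013, 0.048])]
top bar_right_end [(0.89, [0.424, -0.305, 0.047])]
top pot_large [(0.63, [0.566, 0.201, 0.001]), (0.36, [0.6, -0.189, -0.001])]
top pot_medium [(0.77, [0.622, 0.417, -0.001]), (0.6, [0.567, 0.199, 0.004]), (0.6, [0.534, 0.391, -0.002]), (0.49, [0.764, 0.192, 0.0])]
top pot_small [(0.65, [0.565, 0.196, 0.004])]
top flux_jar [(0.64, [0.435, -0.017, -0.0]), (0.37, [0.568, 0.196, 0.005])]
top screwdriver [(0.85, [0.394, -0.17, -0.005]), (0.58, [0.436, -0.02, -0.002])]
top spray_can [(0.61, [0.684, 0.195, -0.003])]
top water_bottle [(0.82, [0.762, 0.194, 0.002]), (0.67, [0.685, 0.193, -0.001]), (0.28, [0.567, 0.2, 0.004])]
top handset [(0.69, [0.39, 0.194, 0.002])]
top well_large []
top solder_reel [(0.55, [0.557, 0.097, -0.004])]
top tape_roll [(0.59, [0.591, 0.291, -0.001]), (0.39, [0.582, 0.19, 0.001])]
scene case []
scene bar_mid [(0.86, [0.454, -0.162, 0.046])]
scene bar_left_end [(0.66, [0.484, -0.013, 0.047]), (0.33, [0.56, 0.098, 0.006])]
scene bar_right_end [(0.73, [0.42, -0.31, 0.043])]
scene pot_large [(0.57, [0.569, 0.199, -0.0])]
scene pot_medium [(0.88, [0.624, 0.415, -0.003]), (0.69, [0.532, 0.394, -0.003]), (0.45, [0.571, 0.198, 0.002])]
scene pot_small [(0.81, [0.568, 0.202, 0.007]), (0.58, [0.484, -0.014, 0.047])]
scene flux_jar [(0.54, [0.44, -0.02, -0.001])]
scene screwdriver [(0.71, [0.402, -0.172, 0.0]), (0.4, [0.454, -0.159, 0.046])]
scene spray_can [(0.7, [0.682, 0.189, -0.004]), (0.26, [0.582, 0.193, 0.002])]
scene water_bottle [(0.63, [0.767, 0.194, -0.002])]
scene handset [(0.88, [0.39, 0.194, -0.001])]
1.45
```

View pics/scene0.png

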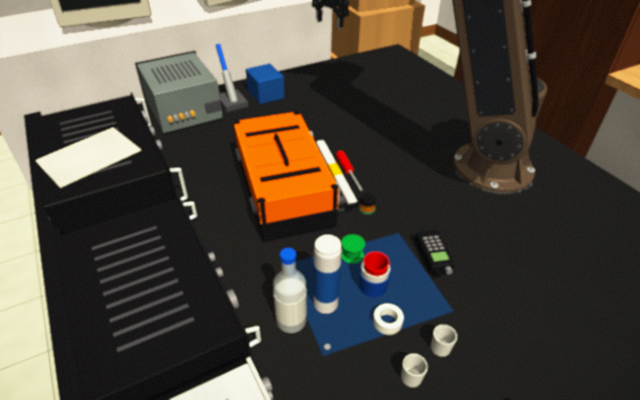

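View pics/top0.png

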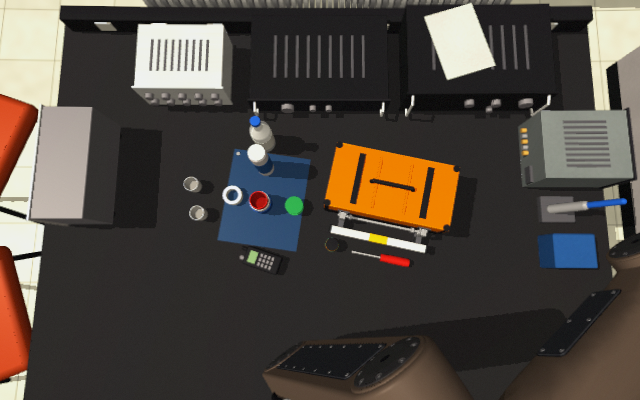

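The nest stands at (390,270) in scene and (260,201) in top. The other off-white pots are loose, at (443,340)/(413,370) in scene and (198,213)/(192,185) in top. The nested one, between the blue and red pots, should be the medium pot. I'll confirm that in a crop and measure the rims.

```bash
cat > h.py <<'E'
from rig import *
import numpy as np,cv2
from scipy.spatial.transform import Rotation as R
def cloud(c,d):
    k=camera_params(c);v,u=np.mgrid[0:400,0:640]
    K=np.array([[k['fx'],0,k['cx']],[0,k['fy'],k['cy']],[0,0,1.]])
    n=cv2.undistortPoints(np.stack([u.ravel(),v.ravel()],1).astype(np.float64)[:,None],K,np.array(k['D'],float))[:,0]
    P=np.c_[n,np.ones(len(n))]*d.ravel()[:,None]
    Rm=cv2.Rodrigues(np.array(k['rvec'],float))[0]
    return ((P-np.array(k['tvec']).ravel())@Rm).reshape(400,640,3)
def plan(t,yaw):
    s=read_state();q=np.array(s['tcp_rot']);r=R.from_quat(q[[1,2,3,0]])
    tgt=np.c_[[np.sin(yaw),-np.cos(yaw),0],[np.cos(yaw),np.sin(yaw),0],[0,0,-1]]
    rt=R.from_matrix(tgt)
    print('clock',round(s['clock'],2),'tcp',np.round(s['tcp_pos'],4),'F',np.round(s['wrist_force'],1),'w',round(s['grip_width'],3),
     'turn',np.round(np.degrees((r.inv()*rt).as_rotvec()),1),'shift after turn cm',np.round(100*rt.inv().apply(np.array(t)-s['tcp_pos']),2))
def marks(c,ls):
    for l in ls: print(c,l,[(round(r['p'],2),np.round(r['centre'],4).tolist()) for r in mark_of(c,l) if r['p']>.2])
E
python3 - <<'E'
from h import *
a=cv2.imread('pics/scene0.png')[215:395,330:490];b=cv2.imread('pics/top0.png')[160:250,170:330]
cv2.imwrite('pics/crop.png',np.hstack([cv2.resize(a,None,fx=3,fy=3,interpolation=3)[:540],cv2.resize(b,(320,180),interpolation=3).repeat(1,0) if 0 else cv2.copyMakeBorder(cv2.resize(b,(320,180),interpolation=3),0,360,0,0,0)]))
P=cloud('top',np.load('topd.npy'))
for n,(x,y) in dict(nest=(.568,.199),a=(.624,.416),b=(.533,.392)).items():
    m=(np.hypot(P[...,0]-x,P[...,1]-y)<.06)&(P[...,2]>.03);q=P[m]
    print(n,len(q),'z pct',np.round(np.percentile(q[:,2],[10,30,50,70,90,99]),3),'xy lo/hi',np.round(np.percentile(q,[3,97],axis=0),3).tolist())
plan([.4545,-.161,.12],np.radians(77.9))
E
```

```text
nest 282 z pct [0.041 0.052 0.064 0.072 0.085 0.089] xy lo/hi [[0.536, 0.167, 0.034], [0.592, 0.222, 0.088]]
a 82 z pct [0.033 0.037 0.043 0.046 0.048 0.049] xy lo/hi [[0.602, 0.394, 0.031], [0.643, 0.436, 0.049]]
b 78 z pct [0.033 0.039 0.044 0.045 0.048 0.051] xy lo/hi [[0.512, 0.372, 0.031], [0.553, 0.414, 0.05]]Traceback (most recent call last):
  File "<stdin>", line 8, in <module>
  File "h.py", line 14, in plan
    rt=R.from_matrix(tgt)
  File "scipy/spatial/transform/_rotation.pyx", line 1143, in scipy.spatial.transform._rotation.Rotation.from_matrix
ValueError: Non-positive determinant (left-handed or null coordinate frame) in rotation matrix 0: [[ 0.97778324  0.20961856  0.        ]
 [-0.20961856  0.97778324  0.        ]
 [ 0.          0.         -1.        ]].
```

View pics/crop.png

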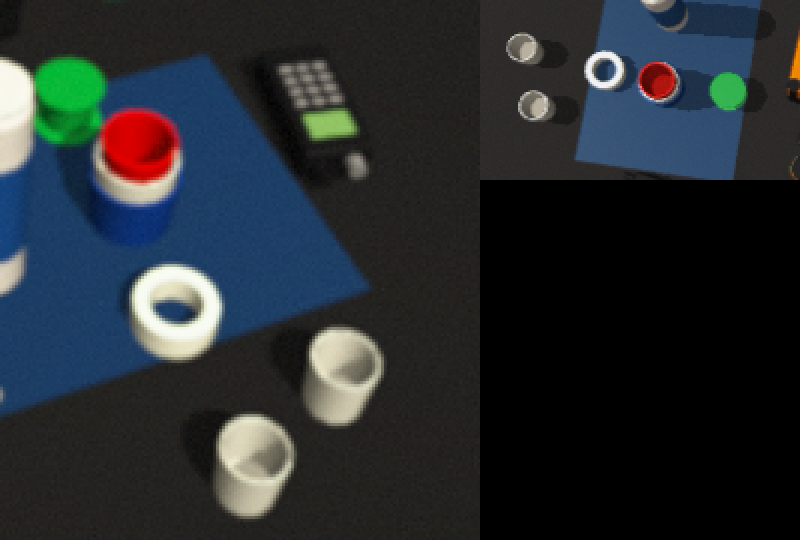

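The crop shows the nest: red in off-white in blue, with its rim at 86 mm. Depth puts the loose off-white pots at only about 49 mm tall and 45 mm wide, so they're the look-alikes. The nested one is the pot meant.

```bash
sed -i 's/\[\[np.sin(yaw),-np.cos(yaw),0\]/[[-np.sin(yaw),np.cos(yaw),0]/' h.py
python3 - <<'E'
from h import *
plan([.4535,-.161,.09],np.radians(77.9))
E
```

```text
clock 1.45 tcp [ 0.2019 -0.6441  0.2313] F [-0.2  0.1  0. ] w 1.001 turn [-0.   0.  29.5] shift after turn cm [-14.47  52.51  14.13]
```

carry_out(hand=1, series="0 0 0 0 0 5.9;0 0 0 0 0 5.9;0 0 0 0 0 5.9;0 0 0 0 0 5.9;0 0 0 0 0 5.9;-0.9 3.3 0 0 0 0;-0.9 3.3 0 0 0 0;-0.9 3.3 0 0 0 0")

```text
clock: 2.12
tcp_pos: [0.249, -0.5521, 0.2308]
tcp_rot: [-0.0, 0.106, 0.994, 0.0]
wrist_force: [0.8, 0.1, 0.4]
grip_width: 0.0
finger_force: 0.0
```

carry_out(series="-0.9 3.3 0 0 0 0;-0.9 3.3 0 0 0 0;-0.9 3.3 0 0 0 0;-0.9 3.3 0 0 0 0;-0.9 3.3 0 0 0 0;-0.9 3.3 0 0 0 0;-0.9 3.3 0 0 0 0;-0.9 3.3 0 0 0 0")

```text
clock: 2.78
tcp_pos: [0.3752, -0.3084, 0.2316]
tcp_rot: [0.0, 0.105, 0.994, -0.0]
wrist_force: [1.3, -0.1, -0.3]
grip_width: 0.001
finger_force: 0.0
```

```bash
python3 - <<'E'
from h import *
plan([.4535,-.161,.06],np.radians(77.9))
E
```

```text
clock 2.78 tcp [ 0.3752 -0.3084  0.2316] F [ 1.3 -0.1 -0.3] w 0.001 turn [-0.  0.  0.] shift after turn cm [-4.57 16.05 17.16]
```

carry_out(series="-0.9 3.1 1 0 0 0;-0.9 3.1 2 0 0 0;-0.9 3.1 2 0 0 0;-0.9 3.1 2 0 0 0;-0.9 3.1 2 0 0 0;0 0 3 0 0 0;0 0 2.5 0 0 0;0 0 0 0 0 0")

```text
clock: 3.45
tcp_pos: [0.4484, -0.1668, 0.0823]
tcp_rot: [-0.004, 0.105, 0.994, -0.0]
wrist_force: [-1.5, 0.6, -0.4]
grip_width: 0.004
finger_force: 0.0
```

```bash
python3 - <<'E'
from h import *
plan([.4535,-.161,.05],np.radians(77.9))
grab_frame('scene');marks('scene',['bar_mid','bar_left_end','bar_right_end'])
E
```

```text
clock 3.45 tcp [ 0.4484 -0.1668  0.0823] F [-1.5  0.6 -0.4] w 0.004 turn [-0.  -0.4  0. ] shift after turn cm [-0.37  0.68  3.23]
scene bar_mid [(0.96, [0.457, -0.1621, 0.045])]
scene bar_left_end [(0.8, [0.4846, -0.0108, 0.0482]), (0.67, [0.5642, 0.1991, 0.0065])]
scene bar_right_end [(0.92, [0.4197, -0.3078, 0.0453])]
```

carry_out(series="-0.4 0.7 1.5 0 0.4 0;0 0 1.2 0 0 0;0 0 0.5 0 0 0;0 0 0.4 0 0 0;0 0 0.4 0 0 0;0 0 0.4 0 0 0;0 0 0.2 0 0 0;0 0 0 0 0 0")

```text
clock: 4.32
tcp_pos: [0.4565, -0.1619, 0.041]
tcp_rot: [-0.003, 0.105, 0.994, 0.0]
wrist_force: [-3.2, 1.0, 8.3]
grip_width: -0.001
finger_force: 4.3
```

```bash
python3 - <<'E'
from h import *
plan([.4535,-.161,.035],np.radians(77.9))
p,_=grab_frame('scene');cv2.imwrite('pics/press.png',cv2.resize(p[90:240,210:410,::-1],None,fx=3,fy=3));marks('scene',['bar_left_end','bar_right_end'])
E
```

```text
clock 4.32 tcp [ 0.4565 -0.1619  0.041 ] F [-3.2  1.   8.3] w -0.001 turn [-0.  -0.4  0. ] shift after turn cm [0.32 0.03 0.6 ]
scene bar_left_end [(0.75, [0.4865, -0.0118, 0.0385])]
scene bar_right_end [(0.67, [0.4218, -0.3079, 0.0383])]
```

View pics/press.png

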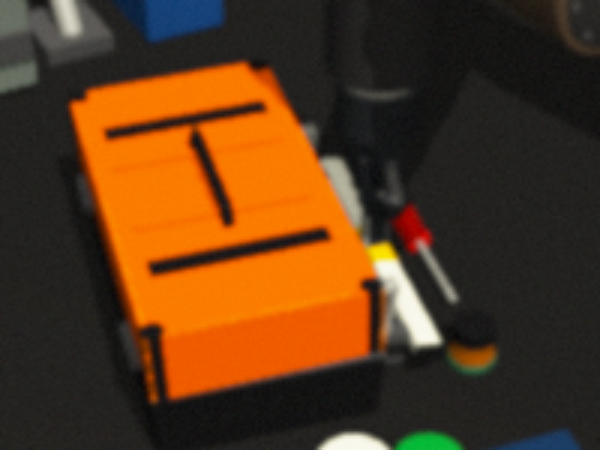

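The fingers are on the yellow sleeve at about (380,250) in the crop. The bar is about 7 mm down and level at both ends, so I'll press on to the stops.

carry_out(series="0 0 0.2 0 0 0;0 0 0.2 0 0 0;0 0 0.2 0 0 0;0 0 0.2 0 0 0;0 0 0 0 0 0;0 0 0 0 0 0;0 0 0 0 0 0;0 0 0 0 0 0")

```text
clock: 5.13
tcp_pos: [0.4568, -0.1621, 0.0358]
tcp_rot: [-0.002, 0.105, 0.994, 0.0]
wrist_force: [-12.9, 6.7, 41.5]
grip_width: 0.003
finger_force: 21.3
```

```bash
python3 - <<'E'
from h import *
plan([.4535,-.161,.035],np.radians(77.9))
p,_=grab_frame('scene');cv2.imwrite('pics/press2.png',cv2.resize(p[60:240,190:410,::-1],None,fx=2,fy=2));marks('scene',['bar_left_end','bar_right_end'])
E
```

```text
clock 5.13 tcp [ 0.4568 -0.1621  0.0358] F [-12.9   6.7  41.5] w 0.003 turn [-0.  -0.3  0.1] shift after turn cm [0.34 0.04 0.08]
scene bar_left_end [(0.65, [0.5687, 0.1981, 0.0017]), (0.6, [0.4863, -0.0149, 0.0346])]
scene bar_right_end [(0.93, [0.4218, -0.308, 0.0325])]
```

View pics/press2.png

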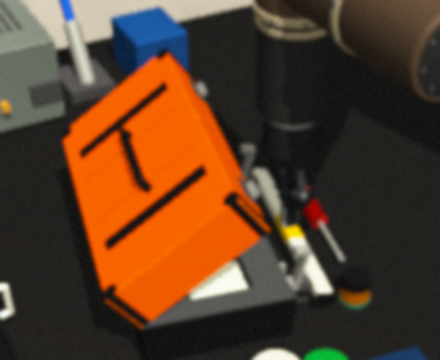

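The lid is rising; its front edge is at about (240,210). I'll ease off the bar and let the lid finish.

carry_out(series="0 0 -0.3 0 0 0;0 0 -0.3 0 0 0;0 0 0 0 0 0;0 0 0 0 0 0;0 0 0 0 0 0;0 0 0 0 0 0;0 0 0 0 0 0;0 0 0 0 0 0")

```text
clock: 5.95
tcp_pos: [0.4565, -0.1619, 0.0395]
tcp_rot: [-0.003, 0.105, 0.994, 0.0]
wrist_force: [-3.9, 0.7, 8.8]
grip_width: -0.005
finger_force: 5.0
```

carry_out(series="0 0 -0.5 0 0 0;0 0 -1 0 0 0;0 0 -1.5 0 0 0;0 0 -2 0 0 0;0 0 -3 0 0 0;0 0 -3 0 0 0;0 0 -3 0 0 0;0 0 -2 0 0 0")

```text
clock: 6.62
tcp_pos: [0.4584, -0.1623, 0.202]
tcp_rot: [-0.001, 0.105, 0.994, 0.0]
wrist_force: [1.9, 0.3, 0.4]
grip_width: -0.003
finger_force: 0.0
```

```bash
python3 - <<'E'
from h import *
grab_frame('top');marks('top',['well_large','well_medium','well_small','pot_large','case','bar_mid'])
grab_frame('scene');marks('scene',['well_large','well_medium','well_small','pot_large','pot_small','pot_medium'])
plan([.568,.199,.19],np.radians(167.9))
E
```

```text
top well_large [(0.6, [0.6126, -0.0884, 0.0458]), (0.33, [0.5888, 0.2915, -0.0014])]
top well_medium [(0.98, [0.5882, -0.1945, 0.0492])]
top well_small []
top pot_large [(0.59, [0.5651, 0.1975, 0.0012])]
top case [(0.63, [0.6004, -0.1901, -0.0006]), (0.26, [0.566, 0.1962, 0.0015])]
top bar_mid []
scene well_large [(0.83, [0.6066, -0.0814, 0.0513]), (0.54, [0.5857, 0.2932, -0.0057])]
scene well_medium [(0.85, [0.5868, -0.1876, 0.0463])]
scene well_small [(0.84, [0.5699, -0.2884, 0.0459])]
scene pot_large [(0.91, [0.5702, 0.1985, -0.0015]), (0.73, [0.4398, -0.0207, -0.0032]), (0.7, [0.421, -0.3092, 0.0485])]
scene pot_small [(0.98, [0.5642, 0.1995, 0.0059])]
scene pot_medium [(0.98, [0.6249, 0.4132, -0.0018]), (0.57, [0.5344, 0.3942, -0.0021]), (0.47, [0.5687, 0.1985, 0.0061]), (0.38, [0.5909, 0.2955, -0.0052])]
clock 7.32 tcp [ 0.4574 -0.1619  0.198 ] F [0.2 0.3 0.1] w -0.002 turn [  0.3  -0.4 -90. ] shift after turn cm [-37.61  -3.25   0.8 ]
```

The lid is up and the wells are visible. Next I turn to the nest.

carry_out(hand=-1, series="0 0 0 0 0 -7;0 0 0 0 0 -7;0 0 0 0 0 -7;0 0 0 0 0 -7;0 0 0 0 0 -7;0 0 0 0 0 -7;0 0 0 0 0 -7;0 0 0 0 0 -7")

```text
clock: 7.98
tcp_pos: [0.4575, -0.1619, 0.1982]
tcp_rot: [-0.003, -0.377, 0.926, 0.002]
wrist_force: [0.2, 0.1, 0.2]
grip_width: 1.0
finger_force: 0.0
```

carry_out(series="0 0 0 0 0 -7;0 0 0 0 0 -7;0 0 0 0 0 -7;0 0 0 0 0 -7;0 0 0 0 0 -6;-3 -0.3 0 0 0 0;-3.5 -0.3 0 0 0 0;-3.5 -0.3 0 0 0 0")

```text
clock: 8.65
tcp_pos: [0.4873, -0.0654, 0.1983]
tcp_rot: [-0.002, -0.628, 0.778, 0.003]
wrist_force: [1.7, 0.2, 0.0]
grip_width: 0.999
finger_force: 0.0
```

carry_out(series="-3.5 -0.3 0 0 0 0;-3.5 -0.3 0 0 0 0;-3.5 -0.3 0 0 0 0;-3.5 -0.3 0 0 0 0;-3.5 -0.3 0 0 0 0;-3.5 -0.3 0 0 0 0;-3 -0.3 0 0 0 0;0 0 0 0 0 0")

```text
clock: 9.32
tcp_pos: [0.5596, 0.1687, 0.1974]
tcp_rot: [-0.002, -0.63, 0.777, 0.003]
wrist_force: [0.1, -0.1, 0.2]
grip_width: 0.998
finger_force: 0.0
```

```bash
python3 - <<'E'
from h import *
plan([.5674,.199,.067],np.radians(167.9))
E
```

```text
clock 9.32 tcp [0.5596 0.1687 0.1974] F [ 0.1 -0.1  0.2] w 0.998 turn [0.4 0.  0.2] shift after turn cm [-3.12 -0.13 13.04]
```

carry_out(series="-3.1 -0.1 0 0.4 0 0.2;0 0 3 0 0 0;0 0 3 0 0 0;0 0 3 0 0 0;0 0 2.5 0 0 0;0 0 1 0 0 0;0 0 0.5 0 0 0;0 0 0 0 0 0")

```text
clock: 9.98
tcp_pos: [0.5655, 0.1941, 0.0676]
tcp_rot: [-0.001, -0.627, 0.779, -0.0]
wrist_force: [-0.4, 0.2, 0.7]
grip_width: 1.001
finger_force: 0.0
```

```bash
python3 - <<'E'
from h import *
plan([.5674,.199,.067],np.radians(167.9))
p,_=grab_frame('scene');cv2.imwrite('pics/g1.png',cv2.resize(p[170:340,280:480,::-1],None,fx=3.5,fy=3.5))
E
```

```text
clock 9.98 tcp [0.5655 0.1941 0.0676] F [-0.4  0.2  0.7] w 1.001 turn [ 0.  -0.1 -0.2] shift after turn cm [-0.52 -0.08  0.06]
```

View pics/g1.png

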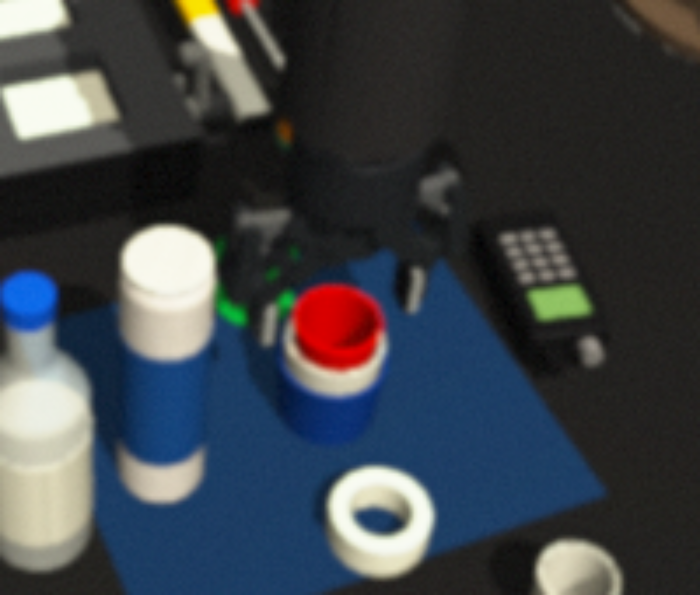

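The fingers straddle the red rim, tips at about (268,325) and (415,290), still 5 mm short. I'll correct that and close.

carry_out(series="-0.5 -0.1 0 0 0 0;0 0 0 0 0 0;0 0 0 0 0 0")

```text
clock: 10.28
tcp_pos: [0.5684, 0.1998, 0.0695]
tcp_rot: [0.001, -0.627, 0.779, -0.0]
wrist_force: [-0.5, -0.1, 0.3]
grip_width: 0.999
finger_force: 0.0
```

carry_out(hand=1, series="0 0 0 0 0 0;0 0 0 0 0 0;0 0 0 0 0 0;0 0 0 0 0 0;0 0 0 0 0 0;0 0 0 0 0 0")

```text
clock: 10.78
tcp_pos: [0.5678, 0.1992, 0.0691]
tcp_rot: [0.0, -0.627, 0.779, -0.0]
wrist_force: [-3.0, 0.1, 7.1]
grip_width: 0.597
finger_force: 61.8
```

carry_out(series="0 0 -0.5 0 0 0;0 0 -1 0 0 0;0 0 -1.5 0 0 0;0 0 -2 0 0 0;0 0 -2.5 0 0 0;0 0 -2.5 0 0 0;0 0 -2.5 0 0 0;0 0 0 0 0 0")

```text
clock: 11.45
tcp_pos: [0.5701, 0.2, 0.1995]
tcp_rot: [0.004, -0.628, 0.779, -0.001]
wrist_force: [0.9, 1.5, -0.5]
grip_width: 0.598
finger_force: 62.6
```

```bash
python3 - <<'E'
from h import *
plan([.567,-.291,.2],np.radians(167.9))
p,_=grab_frame('scene');cv2.imwrite('pics/g2.png',cv2.resize(p[170:340,280:480,::-1],None,fx=3,fy=3))
E
```

```text
clock 11.45 tcp [0.5701 0.2    0.1995] F [ 0.9  1.5 -0.5] w 0.598 turn [-0.4  0.3 -0.1] shift after turn cm [48.08 -9.99 -0.05]
```

View pics/g2.png

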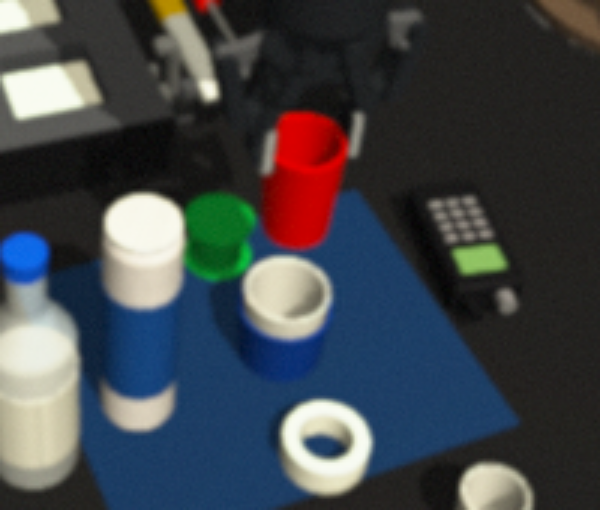

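The red pot hangs upright from the gripper at (300,190), and the other two stayed put at (285,320).

carry_out(series="1.5 -0.3 0 -0.4 0.3 0;2.8 -0.6 0 0 0 0;3.4 -0.7 0 0 0 0;3.4 -0.7 0 0 0 0;3.4 -0.7 0 0 0 0;3.4 -0.7 0 0 0 0;3.4 -0.7 0 0 0 0;3.4 -0.7 0 0 0 0")

```text
clock: 12.17
tcp_pos: [0.5635, -0.0554, 0.1932]
tcp_rot: [-0.005, -0.627, 0.779, 0.002]
wrist_force: [1.4, -0.7, -1.6]
grip_width: 0.598
finger_force: 62.5
```

carry_out(series="3.4 -0.7 0 0 0 0;3.4 -0.7 0 0 0 0;3.4 -0.7 0 0 0 0;3.4 -0.7 0 0 0 0;3.4 -0.7 0 0 0 0;3 -0.7 0 0 0 0;2 -0.5 0 0 0 0;0 0 0 0 0 0")

```text
clock: 12.83
tcp_pos: [0.5623, -0.282, 0.1933]
tcp_rot: [-0.005, -0.626, 0.78, 0.002]
wrist_force: [0.3, 0.1, -0.8]
grip_width: 0.602
finger_force: 62.6
```

```bash
python3 - <<'E'
from h import *
P=cloud('scene',grab_frame('scene')[1])
marks('scene',['well_small','well_medium','well_large','pot_small'])
Q=cloud('top',grab_frame('top')[1]); marks('top',['well_small','well_medium','well_large'])
plan([.567,-.291,.13],np.radians(167.9))
E
```

```text
scene well_small [(0.8, [0.567, -0.2911, 0.0448])]
scene well_medium [(0.55, [0.589, -0.1894, 0.0488]), (0.42, [0.6791, 0.1898, -0.0021])]
scene well_large [(0.7, [0.5701, 0.1983, 0.0003]), (0.57, [0.6107, -0.0813, 0.05])]
scene pot_small [(0.63, [0.56, -0.2826, 0.1322])]
top well_small [(0.56, [0.5649, -0.2891, 0.0448])]
top well_medium []
top well_large [(0.62, [0.6128, -0.0877, 0.0449])]
clock 13.28 tcp [ 0.564  -0.2774  0.195 ] F [ 0.6 -0.6 -1. ] w 0.599 turn [ 0.4 -0.3 -0.1] shift after turn cm [ 1.27 -0.58  6.5 ]
```

carry_out(series="1.3 -0.6 0 0.4 -0.3 0;0 0 2.5 0 0 0;0 0 2.5 0 0 0;0 0 1.3 0 0 0;0 0 0 0 0 0;0 0 0 0 0 0")

```text
clock: 13.78
tcp_pos: [0.5669, -0.2918, 0.1316]
tcp_rot: [-0.001, -0.628, 0.778, 0.0]
wrist_force: [-0.0, -1.0, -0.1]
grip_width: 0.597
finger_force: 62.7
```

```bash
python3 - <<'E'
from h import *
plan([.567,-.2905,.110],np.radians(167.9))
E
```

```text
clock 13.78 tcp [ 0.5669 -0.2918  0.1316] F [-0.  -1.  -0.1] w 0.597 turn [ 0.1 -0.  -0.1] shift after turn cm [-0.13  0.01  2.16]
```

carry_out(series="0 0 0.8 0 0 0;0 0 0.7 0 0 0;0 0 0.4 0 0 0;0 0 0.2 0 0 0;0 0 0.1 0 0 0;0 0 0 0 0 0;0 0 0 0 0 0")

```text
clock: 14.37
tcp_pos: [0.5671, -0.2922, 0.1101]
tcp_rot: [0.0, -0.627, 0.779, -0.0]
wrist_force: [-0.2, 0.4, -1.5]
grip_width: 0.598
finger_force: 62.7
```

Not touching yet, so I'll creep down.

carry_out(series="0 0 0.1 0 0 0;0 0 0.1 0 0 0;0 0 0 0 0 0;0 0 0 0 0 0")

```text
clock: 14.7
tcp_pos: [0.5672, -0.2924, 0.1091]
tcp_rot: [0.0, -0.627, 0.779, -0.001]
wrist_force: [-2.7, 0.7, 5.8]
grip_width: 0.6
finger_force: 63.4
```

carry_out(hand=-1, series="0 0 0 0 0 0;0 0 0 0 0 0;0 0 0 0 0 0;0 0 0 0 0 0;0 0 -1 0 0 0;0 0 -2 0 0 0;0 0 -3 0 0 0;0 0 -3 0 0 0")

```text
clock: 15.37
tcp_pos: [0.5664, -0.292, 0.1988]
tcp_rot: [-0.001, -0.627, 0.779, 0.001]
wrist_force: [1.0, -0.1, 0.1]
grip_width: 0.999
finger_force: 0.0
```

```bash
python3 - <<'E'
from h import *
grab_frame('scene');marks('scene',['pot_small','pot_medium','pot_large'])
grab_frame('top');marks('top',['pot_large','pot_medium'])
plan([.568,.199,.19],np.radians(167.9))
E
```

```text
scene pot_small [(0.69, [0.5653, -0.292, 0.0478]), (0.3, [0.6063, -0.192, 0.0035])]
scene pot_medium [(0.81, [0.5322, 0.3931, 0.0013]), (0.79, [0.6229, 0.415, -0.0016]), (0.77, [0.5688, 0.1966, 0.0043])]
scene pot_large [(0.72, [0.5689, 0.198, 0.0008]), (0.66, [0.592, 0.2927, -0.001]), (0.29, [0.4887, -0.0144, 0.0502])]
top pot_large [(0.63, [0.4368, -0.0198, 0.0028]), (0.6, [0.3852, 0.1943, 0.0044]), (0.58, [0.5681, 0.2016, 0.0037])]
top pot_medium [(0.68, [0.5647, 0.1997, 0.0028]), (0.65, [0.6235, 0.4173, -0.0002]), (0.46, [0.5347, 0.391, -0.0034])]
clock 15.72 tcp [ 0.5664 -0.2919  0.197 ] F [-0.1  0.5 -0.2] w 1.004 turn [ 0.1  0.  -0.2] shift after turn cm [-48.03  10.13   0.7 ]
```

carry_out(series="-1.5 0.3 0 0 0 0;-2.8 0.6 0 0 0 0;-3.4 0.7 0 0 0 0;-3.4 0.7 0 0 0 0;-3.4 0.7 0 0 0 0;-3.4 0.7 0 0 0 0;-3.4 0.7 0 0 0 0;-3.4 0.7 0 0 0 0")

```text
clock: 16.38
tcp_pos: [0.569, -0.0384, 0.197]
tcp_rot: [-0.001, -0.627, 0.779, 0.0]
wrist_force: [-0.3, 0.4, -1.1]
grip_width: 1.0
finger_force: 0.0
```

carry_out(series="-3.4 0.7 0 0 0 0;-3.4 0.7 0 0 0 0;-3.4 0.7 0 0 0 0;-3.4 0.7 0 0 0 0;-3.4 0.7 0 0 0 0;-3 0.7 0 0 0 0;-2 0.5 0 0 0 0;0 0 0 0 0 0")

```text
clock: 17.05
tcp_pos: [0.5703, 0.1884, 0.1965]
tcp_rot: [-0.001, -0.629, 0.778, 0.0]
wrist_force: [0.1, -0.1, 0.4]
grip_width: 0.999
finger_force: 0.0
```

```bash
python3 - <<'E'
from h import *
plan([.568,.199,.09],np.radians(167.9))
E
```

```text
clock 17.05 tcp [0.5703 0.1884 0.1965] F [ 0.1 -0.1  0.4] w 0.999 turn [ 0.1 -0.1 -0. ] shift after turn cm [-0.98  0.44 10.65]
```

carry_out(series="-1 0.4 0 0 0 0;0 0 3 0 0 0;0 0 3 0 0 0;0 0 3 0 0 0;0 0 1.7 0 0 0;0 0 0 0 0 0;0 0 0 0 0 0")

```text
clock: 17.63
tcp_pos: [0.5684, 0.1949, 0.09]
tcp_rot: [-0.001, -0.627, 0.779, -0.0]
wrist_force: [0.9, -0.2, 0.8]
grip_width: 0.999
finger_force: 0.0
```

```bash
python3 - <<'E'
from h import *
plan([.568,.199,.0525],np.radians(167.9))
E
```

```text
clock 17.63 tcp [0.5684 0.1949 0.09  ] F [ 0.9 -0.2  0.8] w 0.999 turn [ 0.1 -0.1 -0.2] shift after turn cm [-0.39  0.13  3.75]
```

carry_out(series="-0.4 0.1 1.5 0 0 0;0 0 1.5 0 0 0;0 0 0.7 0 0 0;0 0 0 0 0 0;0 0 0 0 0 0")

```text
clock: 18.05
tcp_pos: [0.5693, 0.1999, 0.0549]
tcp_rot: [0.0, -0.627, 0.779, -0.0]
wrist_force: [-0.5, -0.2, 0.4]
grip_width: 0.997
finger_force: 0.0
```

```bash
python3 - <<'E'
from h import *
plan([.568,.199,.0525],np.radians(167.9))
E
```

```text
clock 18.05 tcp [0.5693 0.1999 0.0549] F [-0.5 -0.2  0.4] w 0.997 turn [-0.   0.  -0.2] shift after turn cm [0.11 0.11 0.24]
```

carry_out(hand=1, series="0.1 0.1 0.2 0 0 0;0 0 0 0 0 0;0 0 0 0 0 0;0 0 0 0 0 0;0 0 0 0 0 0;0 0 0 0 0 0")

```text
clock: 18.55
tcp_pos: [0.5679, 0.1993, 0.0534]
tcp_rot: [0.001, -0.627, 0.779, -0.0]
wrist_force: [-3.7, -0.3, 7.6]
grip_width: 0.68
finger_force: 63.0
```

carry_out(series="0 0 -0.5 0 0 0;0 0 -1 0 0 0;0 0 -1.5 0 0 0;0 0 -2 0 0 0;0 0 -2.5 0 0 0;0 0 -2.5 0 0 0;0 0 -2.5 0 0 0;0 0 0 0 0 0")

```text
clock: 19.22
tcp_pos: [0.5703, 0.2002, 0.1835]
tcp_rot: [0.004, -0.628, 0.778, -0.001]
wrist_force: [1.2, -0.4, 0.3]
grip_width: 0.672
finger_force: 64.1
```

```bash
python3 - <<'E'
from h import *
plan([.589,-.1885,.18],np.radians(167.9))
p,_=grab_frame('scene');cv2.imwrite('pics/g3.png',cv2.resize(p[100:340,230:480,::-1],None,fx=2.4,fy=2.4))
E
```

```text
clock 19.22 tcp [0.5703 0.2002 0.1835] F [ 1.2 -0.4  0.3] w 0.672 turn [-0.4  0.3 -0.1] shift after turn cm [37.61 -9.98  0.35]
```

View pics/g3.png

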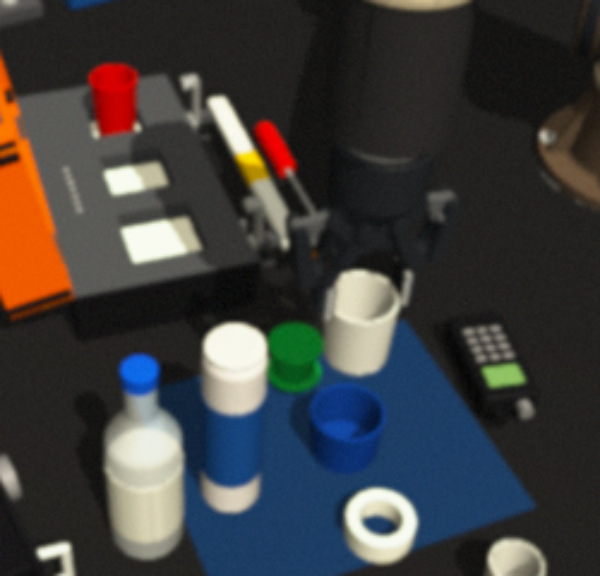

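The medium pot is held at (362,320), red stands in its well at (113,100), and the large pot is empty at (345,425).

carry_out(series="1.5 -0.4 0 -0.4 0.3 0;2.8 -0.8 0 0 0 0;3.4 -0.9 0 0 0 0;3.4 -0.9 0 0 0 0;3.4 -0.9 0 0 0 0;3.4 -0.9 0 0 0 0;3.4 -0.9 0 0 0 0;3.4 -0.9 0 0 0 0")

```text
clock: 19.93
tcp_pos: [0.5784, -0.0586, 0.177]
tcp_rot: [-0.005, -0.627, 0.779, 0.002]
wrist_force: [0.3, -0.6, -0.8]
grip_width: 0.671
finger_force: 64.1
```

carry_out(series="3.4 -0.9 0 0 0 0;3.4 -0.9 0 0 0 0;3 -0.8 0 0 0 0;2 -0.6 0 0 0 0;1 -0.3 0 0 0 0;0 0 0 0 0 0;0 0 0 0 0 0;0 0 0 0 0 0")

```text
clock: 20.6
tcp_pos: [0.586, -0.1884, 0.1776]
tcp_rot: [-0.005, -0.627, 0.779, 0.001]
wrist_force: [0.3, 0.4, -1.3]
grip_width: 0.676
finger_force: 64.1
```

```bash
python3 - <<'E'
from h import *
plan([.589,-.1885,.115],np.radians(167.9))
E
```

```text
clock 20.6 tcp [ 0.586  -0.1884  0.1776] F [ 0.3  0.4 -1.3] w 0.676 turn [ 0.5 -0.3 -0.2] shift after turn cm [-0.05 -0.3   6.26]
```

carry_out(series="0 -0.3 0 0.5 -0.3 0;0 0 2.5 0 0 0;0 0 2.5 0 0 0;0 0 1.2 0 0 0;0 0 0.8 0 0 0;0 0 0.4 0 0 0;0 0 0 0 0 0;0 0 0 0 0 0")

```text
clock: 21.27
tcp_pos: [0.5901, -0.1893, 0.1048]
tcp_rot: [0.001, -0.628, 0.779, -0.001]
wrist_force: [0.5, -1.0, -0.0]
grip_width: 0.672
finger_force: 64.2
```

```bash
python3 - <<'E'
from h import *
plan([.589,-.1885,.0974],np.radians(167.9))
E
```

```text
clock 21.27 tcp [ 0.5901 -0.1893  0.1048] F [ 0.5 -1.  -0. ] w 0.672 turn [-0.2 -0.  -0.2] shift after turn cm [-0.05  0.13  0.74]
```

carry_out(series="0 0 0.3 0 0 0;0 0 0.2 0 0 0;0 0 0.1 0 0 0;0 0 0.1 0 0 0;0 0 0 0 0 0;0 0 0 0 0 0")

```text
clock: 21.77
tcp_pos: [0.5896, -0.1896, 0.0975]
tcp_rot: [0.001, -0.627, 0.779, -0.001]
wrist_force: [-1.0, 0.7, 3.8]
grip_width: 0.676
finger_force: 64.6
```

carry_out(hand=-1, series="0 0 0.1 0 0 0;0 0 0 0 0 0;0 0 0 0 0 0;0 0 0 0 0 0;0 0 -1 0 0 0;0 0 -2 0 0 0;0 0 -3 0 0 0;0 0 -3 0 0 0")

```text
clock: 22.43
tcp_pos: [0.5888, -0.1896, 0.1871]
tcp_rot: [-0.0, -0.627, 0.779, -0.0]
wrist_force: [0.5, 0.8, -0.1]
grip_width: 1.003
finger_force: 0.0
```

```bash
python3 - <<'E'
from h import *
grab_frame('scene');marks('scene',['pot_small','pot_medium','pot_large'])
grab_frame('top');marks('top',['pot_large','pot_medium'])
plan([.568,.199,.18],np.radians(167.9))
E
```

```text
scene pot_small [(0.6, [0.5647, -0.2926, 0.0473])]
scene pot_medium [(0.81, [0.5927, -0.1919, 0.0492]), (0.69, [0.625, 0.4167, -0.0014]), (0.68, [0.7703, 0.1938, -0.0042]), (0.64, [0.5321, 0.3921, -0.0042])]
scene pot_large [(0.85, [0.57, 0.199, 0.0022])]
top pot_large [(0.59, [0.5644, 0.1996, 0.001])]
top pot_medium [(0.65, [0.5905, -0.1876, 0.0467]), (0.64, [0.622, 0.4159, -0.0028]), (0.56, [0.3875, 0.1944, 0.0002]), (0.5, [0.5314, 0.3908, -0.0017])]
clock 22.78 tcp [ 0.5887 -0.1894  0.1852] F [-0.2  0.5 -0.6] w 0.998 turn [-0.  -0.  -0.2] shift after turn cm [-37.55  10.16   0.52]
```

carry_out(series="-1.5 0.4 0 0 0 0;-2.8 0.8 0 0 0 0;-3.4 0.9 0 0 0 0;-3.4 0.9 0 0 0 0;-3.4 0.9 0 0 0 0;-3.4 0.9 0 0 0 0;-3.4 0.9 0 0 0 0;-3.4 0.9 0 0 0 0")

```text
clock: 23.45
tcp_pos: [0.5765, 0.0673, 0.1849]
tcp_rot: [-0.0, -0.627, 0.779, -0.0]
wrist_force: [1.2, -0.4, 0.5]
grip_width: 1.0
finger_force: 0.0
```

carry_out(series="-3.4 0.9 0 0 0 0;-3.4 0.9 0 0 0 0;-3 0.8 0 0 0 0;-2 0.5 0 0 0 0;-1 0.3 0 0 0 0;0 0 0 0 0 0;0 0 0 0 0 0")

```text
clock: 24.03
tcp_pos: [0.571, 0.1981, 0.1849]
tcp_rot: [-0.0, -0.628, 0.778, -0.001]
wrist_force: [-0.2, 0.3, 0.1]
grip_width: 0.997
finger_force: 0.0
```

```bash
python3 - <<'E'
from h import *
plan([.568,.199,.07],np.radians(167.9))
E
```

```text
clock 24.03 tcp [0.571  0.1981 0.1849] F [-0.2  0.3  0.1] w 0.997 turn [-0.  -0.1 -0.1] shift after turn cm [-0.03  0.31 11.49]
```

carry_out(series="0 0.3 2 0 0 0;0 0 3 0 0 0;0 0 3 0 0 0;0 0 2.5 0 0 0;0 0 1 0 0 0;0 0 0 0 0 0;0 0 0 0 0 0")

```text
clock: 24.62
tcp_pos: [0.5691, 0.198, 0.0712]
tcp_rot: [0.0, -0.627, 0.779, -0.001]
wrist_force: [-0.3, 0.1, 0.5]
grip_width: 1.002
finger_force: 0.0
```

```bash
python3 - <<'E'
from h import *
plan([.568,.199,.026],np.radians(167.9))
grab_frame('scene');marks('scene',['pot_large'])
E
```

```text
clock 24.62 tcp [0.5691 0.198  0.0712] F [-0.3  0.1  0.5] w 1.002 turn [-0.1 -0.  -0.2] shift after turn cm [-0.07  0.13  4.52]
scene pot_large [(0.69, [0.5679, 0.1963, 0.0047])]
```

carry_out(series="0 0.1 1.5 0 0 0;0 0 1.5 0 0 0;0 0 1 0 0 0;0 0 0.5 0 0 0;0 0 0 0 0 0;0 0 0 0 0 0")

```text
clock: 25.22
tcp_pos: [0.5682, 0.1992, 0.0264]
tcp_rot: [0.001, -0.627, 0.779, -0.001]
wrist_force: [-0.6, 0.5, 0.1]
grip_width: 0.999
finger_force: 0.0
```

carry_out(hand=1, series="0 0 0 0 0 0;0 0 0 0 0 0;0 0 0 0 0 0;0 0 0 0 0 0;0 0 0 0 0 0;0 0 0 0 0 0")

```text
clock: 25.72
tcp_pos: [0.5684, 0.1993, 0.0276]
tcp_rot: [0.001, -0.628, 0.779, -0.001]
wrist_force: [-2.4, -0.3, 8.6]
grip_width: 0.761
finger_force: 65.4
```

carry_out(series="0 0 -0.5 0 0 0;0 0 -1 0 0 0;0 0 -1.5 0 0 0;0 0 -2 0 0 0;0 0 -2.5 0 0 0;0 0 -2.5 0 0 0;0 0 -2.5 0 0 0;0 0 0 0 0 0")

```text
clock: 26.38
tcp_pos: [0.5703, 0.2003, 0.1574]
tcp_rot: [0.005, -0.628, 0.778, -0.002]
wrist_force: [0.3, 0.2, -1.6]
grip_width: 0.759
finger_force: 66.7
```

```bash
python3 - <<'E'
from h import *
plan([.611,-.086,.15],np.radians(167.9))
grab_frame('scene');marks('scene',['pot_large','well_large'])
E
```

```text
clock 26.38 tcp [0.5703 0.2003 0.1574] F [ 0.3  0.2 -1.6] w 0.759 turn [-0.5  0.3 -0.1] shift after turn cm [27.14 -9.98  0.74]
scene pot_large [(0.91, [0.5735, 0.2025, 0.1291]), (0.47, [0.3964, -0.1724, -0.0002])]
scene well_large [(0.68, [0.593, -0.1903, 0.0505]), (0.64, [0.7689, 0.1961, -0.0024])]
```

carry_out(series="1.5 -0.5 0 -0.5 0.3 0;2.8 -1 0 0 0 0;3.3 -1.2 0 0 0 0;3.3 -1.2 0 0 0 0;3.3 -1.2 0 0 0 0;3.3 -1.2 0 0 0 0;3.3 -1.2 0 0 0 0;3.3 -1.2 0 0 0 0")

```text
clock: 27.2
tcp_pos: [0.6003, -0.0567, 0.1501]
tcp_rot: [-0.005, -0.627, 0.779, 0.002]
wrist_force: [1.9, 0.6, -1.0]
grip_width: 0.76
finger_force: 66.7
```

carry_out(series="2 -0.8 0 0 0 0;1 -0.5 0 0 0 0;0 0 0 0 0 0;0 0 0 0 0 0;0 0 0 0 0 0")

```text
clock: 27.62
tcp_pos: [0.6072, -0.0864, 0.1508]
tcp_rot: [-0.005, -0.627, 0.779, 0.001]
wrist_force: [0.8, 1.4, -1.3]
grip_width: 0.76
finger_force: 66.7
```

```bash
python3 - <<'E'
from h import *
plan([.611,-.086,.09],np.radians(167.9))
E
```

```text
clock 27.62 tcp [ 0.6072 -0.0864  0.1508] F [ 0.8  1.4 -1.3] w 0.76 turn [ 0.5 -0.3 -0.2] shift after turn cm [-0.12 -0.36  6.08]
```

carry_out(series="0 -0.3 0 0.5 -0.3 0;0 0 2 0 0 0;0 0 2 0 0 0;0 0 1.4 0 0 0;0 0 0.8 0 0 0;0 0 0.4 0 0 0;0 0 0 0 0 0;0 0 0 0 0 0")

```text
clock: 28.28
tcp_pos: [0.6112, -0.0874, 0.0861]
tcp_rot: [0.001, -0.628, 0.779, -0.001]
wrist_force: [1.3, -1.4, -0.8]
grip_width: 0.767
finger_force: 66.7
```

```bash
python3 - <<'E'
from h import *
plan([.611,-.0865,.0756],np.radians(167.9))
E
```

```text
clock 28.28 tcp [ 0.6112 -0.0874  0.0861] F [ 1.3 -1.4 -0.8] w 0.767 turn [-0.2  0.  -0.1] shift after turn cm [-0.08  0.04  1.05]
```

carry_out(series="0 0 0.4 0 0 0;0 0 0.3 0 0 0;0 0 0.2 0 0 0;0 0 0.1 0 0 0;0 0 0 0 0 0;0 0 0 0 0 0")

```text
clock: 28.78
tcp_pos: [0.6107, -0.0878, 0.0757]
tcp_rot: [0.001, -0.627, 0.779, -0.001]
wrist_force: [-1.3, 0.9, 0.1]
grip_width: 0.761
finger_force: 66.8
```

carry_out(series="0 0 0.1 0 0 0;0 0 0 0 0 0;0 0 0 0 0 0")

```text
clock: 29.03
tcp_pos: [0.6107, -0.0878, 0.0756]
tcp_rot: [0.001, -0.627, 0.779, -0.001]
wrist_force: [-4.1, 1.3, 7.4]
grip_width: 0.76
finger_force: 67.5
```

It's touching the well floor, so I release and back off.

carry_out(hand=-1, series="0 0 0 0 0 0;0 0 0 0 0 0;0 0 0 0 0 0;0 0 0 0 0 0;0 0 -1 0 0 0;0 0 -2 0 0 0;0 0 -3 0 0 0;0 0 -3 0 0 0")

```text
clock: 29.7
tcp_pos: [0.61, -0.0878, 0.1654]
tcp_rot: [-0.0, -0.627, 0.779, -0.0]
wrist_force: [1.2, -0.7, 1.0]
grip_width: 0.997
finger_force: 0.0
```

carry_out(series="0 0 -3 0 0 0;0 2 -2 0 0 0;0 3 0 0 0 0;0 3 0 0 0 0;0 3 0 0 0 0;0 0 0 0 0 0;0 0 0 0 0 0")

```text
clock: 30.28
tcp_pos: [0.5021, -0.0641, 0.2159]
tcp_rot: [0.002, -0.628, 0.778, -0.001]
wrist_force: [-0.2, 0.7, 0.3]
grip_width: 0.996
finger_force: 0.0
```

```bash
python3 - <<'E'
from h import *
p,_=grab_frame('scene');cv2.imwrite('pics/end.png',cv2.resize(p[60:360,180:480,::-1],None,fx=2,fy=2));marks('scene',['pot_small','pot_medium','pot_large','solder_reel','flux_jar','spray_can','screwdriver','tape_roll','handset'])
plan([.6,-.1,.2],np.radians(167.9))
E
```

```text
scene pot_small [(0.64, [0.5669, -0.2918, 0.0496])]
scene pot_medium [(0.94, [0.6257, 0.4164, -0.0003]), (0.83, [0.5312, 0.3937, -0.0024]), (0.69, [0.5919, -0.1902, 0.0471]), (0.6, [0.589, -0.1904, 0.049])]
scene pot_large [(0.69, [0.6137, -0.089, 0.0514])]
scene solder_reel [(0.89, [0.5594, 0.0944, 0.0045]), (0.28, [0.5656, -0.2948, 0.0459])]
scene flux_jar [(0.57, [0.4362, -0.0201, -0.0016])]
scene spray_can [(0.79, [0.6843, 0.1911, -0.0006])]
scene screwdriver [(0.6, [0.398, -0.1706, 0.0031]), (0.42, [0.5817, 0.1931, 0.0033])]
scene tape_roll [(0.75, [0.5906, 0.2953, -0.0046])]
scene handset [(0.86, [0.3879, 0.193, -0.001])]
clock 30.78 tcp [ 0.5031 -0.0643  0.2139] F [-0.6 -0.5  0.2] w 0.996 turn [-0.1 -0.  -0.2] shift after turn cm [  1.46 -10.22   1.39]
```

View pics/end.png

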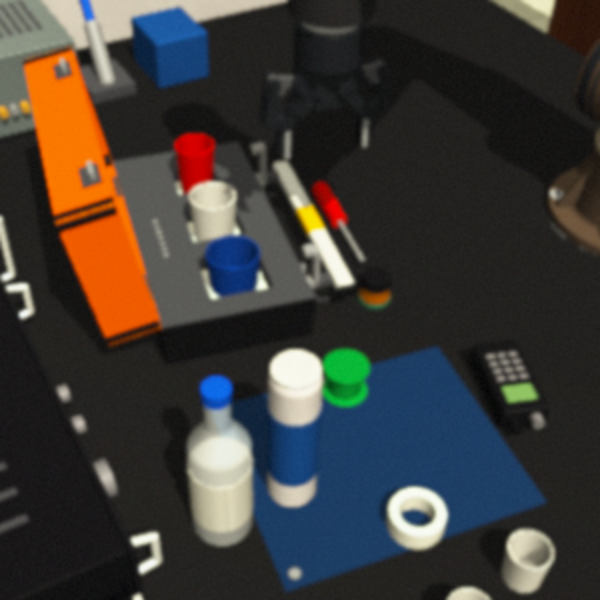

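All three pots stand upright in their wells: red (195,160), off-white (213,210) and blue (233,265). The lid is open, nothing else has moved, and the arm is clear.

```bash
python3 -c "
from rig import *
print(job_done())"
```

```text
the job is handed in; nothing more can be done
None
```

The job is handed in at about 31 s: the bar went down evenly, the lid is fully open, each pot stands upright in the well of its own size, and the camera check showed the other things on the bench where they were.

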